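# Clear the oil-change kit into the drain tray

### The arm

A 7-joint arm with a two-finger parallel gripper is mounted at the origin on the work surface. World frame = base frame: x ahead of the robot, y to its left, z up, the work surface at z = 0. Lengths are in m, angles in degrees, forces in N, time in s.
With the tool pointing down it reaches from about 0.425 to 0.875 m from the base axis. Payload 8.4 kg.
Tool frame: the origin (TCP) lies at the very end of the fingers, on their centre line; the grasp point (between the pads) lies manip.grip_point_offset behind it (manip.grip_point_offset is the distance from the TCP to the grasp point, in m); z points along the fingers, y is the direction in which the jaws open and shut (so a half turn about z gives the same grasp; the last joint's range is limited). The gripper opens to 85 mm and grips with 20 to 120 N. Pads are 22 mm wide; open, the fingers measure 114 mm over their backs; the gripper's body (76 mm by 85 mm) begins 54 mm behind the grasp point. The pads swing forward as they close: fully open they stand 13 mm farther back than shut.
Start: joints at [60.321, 19.091, 2.286, 83.961, -0.768, 76.965, -3.352], TCP at [0.264, -0.594, 0.231] pointing down, gripper open.
Joint ranges: [-147.57, 147.57], [-21.85, 119.76], [-74.77, 79.35], [14.55, 137.4], [-85.83, 265.84], [4.83, 119.75], [-152.11, 152.11]. Speed limits (degrees/s): [127.2, 127.2, 159.86, 159.86, 180, 180, 180].

### API

Orientations are given as a 3x3 rotation matrix whose columns are the frame's x, y, z axes.
In Python, from workcell import manip gives the robot as it stands.
- The arm moves only by the shell command python3 -m creep 'ROWS'. ROWS is JSON, a list of rows, each an object of numbers: "hand": the gripper command: -1 is shut, 1 is fully open, values between are in proportion; "tx", "ty", "tz": the shift along the tool's x, y, z each as a share of 0.1 m, from -1 to 1; "rx", "ry", "rz": the turn, a rotation vector about the tool's x, y, z each as a share of 6 degrees, from -1 to 1. A call has 1 to 12 rows; each row shifts and turns the commanded pose from where the row before left it, along the tool's axes as they then stand; what a row does not reach is not made up. A row lasts 1/8 s, in which the tool goes at most 62.5 mm and 10.7 degrees, less where a joint would pass 70% of its speed; a pose out of reach is approached as far as the arm can. A call with a number of a shift or a turn outside -1 to 1 is refused whole. A call with a gripper value outside its range is refused whole. The fingers move at their own pace and stop on an object; the grip force is fixed at half the most. Time passes only in rows, so rows that do not move let the fingers close. It gives the time, the measured TCP pose, the force and the opening at its end, in the units of the state.
- manip.get_state(): the state, without advancing time (a new reading comes with each control period).
- manip.capture(name): name is "scene" or "top" or "wrist"; returns (picture, depth): 384x512x3 uint8, red, green, blue; 384x512 float32, m along the optical axis (not along the pixel's ray), 0 where there is no reading.
- manip.get_calibration(name): a dict with "K" (3x3 intrinsics, pixels), "R" (3x3) and "t" (3): a world point X has camera coordinates R X + t; the wrist camera has in their place "tool_from_camera" (4x4, takes a point from camera to tool coordinates, whose origin is the TCP and whose axes are the flange's). Camera axes: x right, y down, z forward; pixel columns grow to the right and rows downward; lengths in m; the calibration is good to about 2 mm. The wrist camera is an equidistant fisheye: a pixel r from the principal point sees the ray r / f radians off the axis. A picture is of the moment at which its call begins: read the wrist's pose just before it. get_calibration takes no time and is no camera call.
- manip.job_done(): hands the job in, once; it reports no verdict.
The state is a dict: "t": time; "q": joint angles; "qvel": joint speeds; "tau": joint torques, N m; "tool_pos": TCP position; "ee_rot": TCP orientation; "ft_force": force on the tool from outside, world axes, zero at the start; "moment": the same for the moment, N m; "width": finger opening in m.
Only numpy, scipy, OpenCV 4.12 (cv2) and the standard library are available. Lean on these libraries where they do the work, as an engineer would, in place of code of your own. Each camera call takes 0.05 s, during which the arm holds its last target. There are 200 camera calls.

### The job

Clear up after the oil change: put the spanner and the scrubbing brush into the blue drain tray so that they lie wholly inside it, and turn the orange measuring cup mouth down over the white leaning drip post in the same tray, pushed fully home so that it drains. Leave the oil jug, the spray can and the jar where they stand.

Things in the scene. Friction and masses are not known exactly. Their poses are not given: they have to be found in the camera images.
- tray: Blue open drain tray screwed to the bench, 230 mm (its x) by 290 mm (its y), 40 mm high, walls and floor 5 mm thick. Origin: centre of its underside; z up; x points away from the robot, within about 25 degrees. The white post stands in its -y half; the +y half is free for the tools.
- tool_spot (a point): Point on the tray's inner floor in the middle of the free half, 60 mm along tray +y from the tray's centre.
- post: White round drip post in the tray, 28 mm in diameter, 150 mm long. Origin: centre of its lower end, 8 mm above the tray's underside at tray x +75, y -75 mm, in a 50 x 50 mm foot whose top is 17 mm above the tray's underside. Its z axis runs up along the post, leaning 40 degrees from vertical towards tray -x (the robot).
- post_tip (a point): Centre of the post's upper end face, on its axis, 150 mm from its lower end and about 123 mm above the bench.
- cup: Orange round measuring cup, 62 mm outside diameter, 95 mm long, wall 3 mm, bottom 5 mm (90 mm deep inside). Lies on its side and may roll. Its x axis runs from closed end to mouth, which at first points away from the robot. Origin: half-way along, 31 mm off the axis (turns with the cup; use the points). Home on the post, its bottom touches the tip and its axis hangs about 14 mm below the post's.
- cup_floor (a point): On the cup's axis, at the inner face of its closed end (5 mm from the outer face).
- cup_mouth (a point): On the cup's axis, in the plane of its open rim, 90 mm from cup_floor.
- spanner: Steel double open-ended spanner lying flat, about 160 mm long (its x), shank 14 mm wide (its y) and 10 mm thick, jaws 34 mm wide. Origin: centre of its underside; z up.
- spanner_end_a (a point): Spanner's jaw at -x, 75 mm from its middle, at half thickness.
- spanner_end_b (a point): Spanner's jaw at +x, 75 mm from its middle, at half thickness.
- brush: Scrubbing brush, wooden block 140 mm (its x) by 42 mm (its y) and 20 mm thick on 20 mm of stiff white bristles, standing on the bristles, 40 mm high in all. Origin: centre of its underside; z up.
- brush_end_a (a point): Middle of the -x end face of the brush's wooden block, 30 mm above its underside.
- brush_end_b (a point): Middle of the +x end face of the brush's wooden block, 30 mm above its underside.
- jug: Bystander: black oil jug with yellow labels, 85 x 120 x 213 mm high. Origin: centre of its underside.
- spray: Bystander: red spray can, 58 mm in diameter, 150 mm high. Origin: centre of its underside.
- jar: Bystander: amber jar with a green lid, 68 mm in diameter, 75 mm high. Origin: centre of its underside.
Mind the look-alikes: they are no part of the job. What is shaped like the spanner but yellow is not meant.

How it is judged (in metres and radians):
At the end, for the whole second after the job is handed in: Spanner and brush: both ends inside the tray walls, under 70 mm above its underside. Cup: mouth down over the post, axis within 0.20 rad of the post's, inner bottom within 10 mm of the post end along the post and 27 mm of the tip in all. All three slower than 0.02 m/s (x of spanner_end_a in the frame of tray between -0.112 and 0.112 m and y of spanner_end_a in the frame of tray between -0.142 and 0.142 m and z of spanner_end_a in the frame of tray between 0 and 0.07 m and x of spanner_end_b in the frame of tray between -0.112 and 0.112 m and y of spanner_end_b in the frame of tray between -0.142 and 0.142 m and z of spanner_end_b in the frame of tray between 0 and 0.07 m and x of brush_end_a in the frame of tray between -0.112 and 0.112 m and y of brush_end_a in the frame of tray between -0.142 and 0.142 m and z of brush_end_a in the frame of tray between 0 and 0.07 m and x of brush_end_b in the frame of tray between -0.112 and 0.112 m and y of brush_end_b in the frame of tray between -0.142 and 0.142 m and z of brush_end_b in the frame of tray between 0 and 0.07 m and angle between the x axis of cup and the z axis of post, either way round below 0.2 rad and z of cup_floor in the frame of post below 0.16 m and z of cup_mouth in the frame of post below 0.085 m and distance between cup_floor and post_tip below 0.027 m and linear speed of each of cup, spanner, brush below 0.02 m/s); the robot touches nothing.
It fails at once if the jug is pushed more than 25 mm or tipped over (distance of jug from where it was at the start of the episode above 0.025 m or angle between jug's own z axis and vertical above 0.4 rad).
It fails at once if the spray is pushed more than 25 mm or tipped over (distance of spray from where it was at the start of the episode above 0.025 m or angle between spray's own z axis and vertical above 0.4 rad).
It fails at once if the jar is pushed more than 25 mm or tipped over (distance of jar from where it was at the start of the episode above 0.025 m or angle between jar's own z axis and vertical above 0.4 rad).
It also fails if it takes over 72 s, if anything falls off the work surface, if the arm or the gripper's body presses on something with over 40 N, if the wrist force passes 120 N, or if a joint passes its speed limit or range.

## Working session

There is one attempt and no reset: what is moved stays moved. The work goes in short steps, Python scripts to look and compute and a shell command to move; the robot and the scene stay as the last step left them, time stands still between calls to the robot, and variables do not carry over. Pictures are saved under pics/ and viewed, on a budget of 10 in all, crops included, one or two more only if the job needs it, and the job is handed in when it is done.

```bash
ls; mkdir -p pics; cat > h.py <<'E'
import numpy as np, cv2
from workcell import manip
def grab(n):
    s=manip.get_state(); im,d=manip.capture(n); np.savez(f'/tmp/{n}.npz',im=im,d=d,p=s['tool_pos'],R=s['ee_rot']); return im,d,s
def px(n,u,v,z=None,d=None):
    "world point at pixel; z: intersect with height plane; else use depth"
    f=np.load(f'/tmp/{n}.npz'); c=manip.get_calibration(n); K=np.array(c['K'])
    if n=='wrist':
        x=(u-K[0,2])/K[0,0]; y=(v-K[1,2])/K[1,1]; r=np.hypot(x,y)+1e-9
        ray=np.array([np.sin(r)*x/r,np.sin(r)*y/r,np.cos(r)])
        T=np.array(c['tool_from_camera']); R=np.array(f['R'])
        o=f['p']+R@T[:3,3]; w=R@T[:3,:3]
    else:
        ray=np.array([(u-K[0,2])/K[0,0],(v-K[1,2])/K[1,1],1]); R=np.array(c['R']); w=R.T; o=-R.T@np.array(c['t'])
    dw=w@ray
    if z is not None: return o+dw*(z-o[2])/dw[2]
    dd=np.median(f['d'][int(v)-1:int(v)+2,int(u)-1:int(u)+2]); return o+dw*dd/ray[2]
def save(n,im,crop=None,k=1):
    if crop: im=im[crop[1]:crop[3],crop[0]:crop[2]]
    cv2.imwrite(f'pics/{n}.png',cv2.resize(im[:,:,::-1],None,fx=k,fy=k,interpolation=cv2.INTER_CUBIC))
E
python3 - <<'E'
from h import *
for n in('top','scene'):
    im,d,s=grab(n); save(n+'0',im,k=1.5)
print(s,manip.grip_point_offset)
for n in('top','scene','wrist'):print(manip.get_calibration(n))
E
```

```text
pics
{'t': 0.05, 'q': array([60.32277055, 19.13115494,  2.28434447, 84.01117418, -0.76734295,
       76.96425816, -3.35060814]), 'qvel': array([ 0.01804599, -0.07971845, -0.07668402, -0.09645963, -0.00761922,
        0.03365845,  0.05847428]), 'tau': array([ 2.53098551e-03, -6.60642171e+01,  1.37005504e+00, -4.06889176e+01,
        1.67856779e-02,  9.24776512e-03, -1.34409390e-05]), 'tool_pos': array([ 0.26410303, -0.59343581,  0.23042702]), 'ee_rot': array([[ 9.13587769e-01,  4.06640903e-01, -7.50707387e-04],
       [ 4.06641580e-01, -9.13586693e-01,  1.40667148e-03],
       [-1.13826117e-04, -1.59038670e-03, -9.99998729e-01]]), 'ft_force': array([-0.4793068 ,  0.15511922,  0.11916667]), 'moment': array([-0.00399343,  0.0197958 , -0.00613876]), 'width': 0.08498306868451078} 0.0187
{'K': array([[386.85354437,   0.        , 255.33577795],
       [  0.        , 386.85354437, 195.97922117],
       [  0.        ,   0.        ,   1.        ]]), 'R': array([[-0.02421174, -0.99966416,  0.00923892],
       [-0.99826054,  0.02367874, -0.05399278],
       [ 0.05375588, -0.01053011, -0.99849858
[... 242 characters left out ...]
 0.75827453, -0.01019056],
       [ 0.58119403,  0.49090504, -0.64901906],
       [-0.48713202, -0.42898948, -0.7607039 ]]), 't': array([ 0.29869417, -0.31444229,  1.75691122])}
{'K': array([[297.31863964,   0.        , 259.09752334],
       [  0.        , 297.31863964, 187.81722301],
       [  0.        ,   0.        ,   1.        ]]), 'tool_from_camera': array([[ 3.15893158e-04, -9.48432965e-01, -3.16977619e-01,
         8.19969630e-02],
       [ 9.99999899e-01,  4.00848958e-04, -2.02806873e-04,
        -2.57542686e-04],
       [ 3.19408872e-04, -3.16977523e-01,  9.48432996e-01,
        -1.43018306e-01],
       [ 0.00000000e+00,  0.00000000e+00,  0.00000000e+00,
         1.00000000e+00]])}
```

View pics/top0.png

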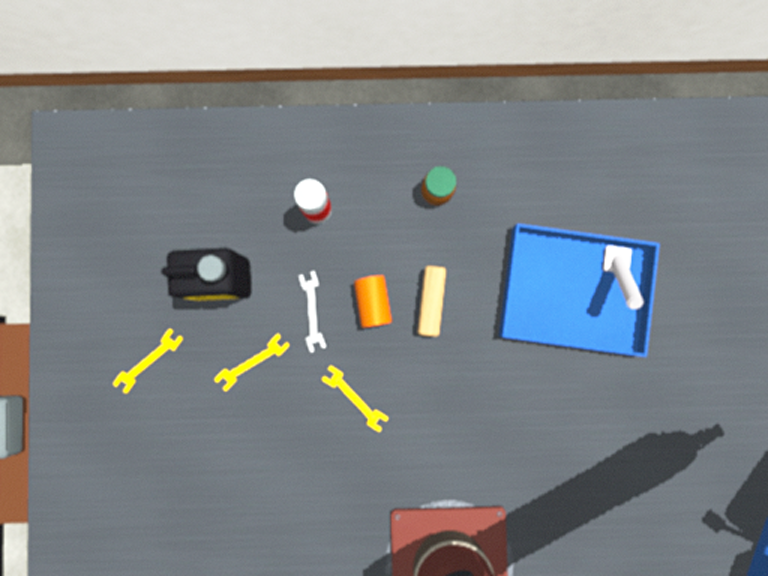

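View pics/scene0.png

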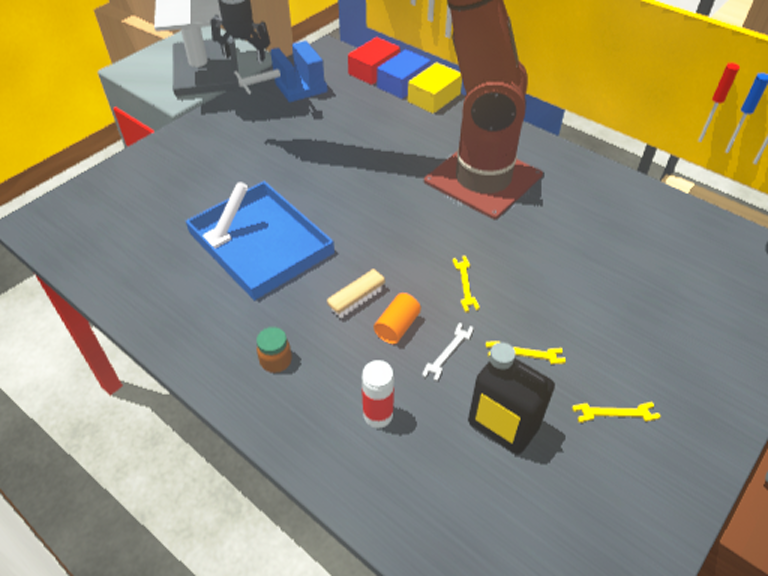

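The top view (1.5x) shows four spanner shapes. Three are yellow, at (148,361), (252,362) and (354,398). The steel-grey one at (312,311) fits the description. The cup is at (373,301), the brush at (432,301) and the tray centre at (580,291). The post runs from its foot at (618,258) to its tip at (635,303).

```bash
python3 - <<'E'
from h import *
f=np.load('/tmp/top.npz'); save('crop1',f['im'],(190,160,310,240),6)
for n,z,ps in [('tray',.04,[(515,226),(659,243),(647,356),(501,340)]),('brush',.04,[(424,265),(445,267),(440,337),(418,335)]),
 ('spanner',.01,[(308,276),(316,347),(312,311)]),('cup',.031,[(355,279),(384,275),(361,328),(391,324)]),('jar',.075,[(440,181)]),('spray',.15,[(311,194)]),('jug',.2,[(210,268)]),('tip',.123,[(635,303)]),('yellow',.01,[(330,375),(381,424)])]:
    print(n,[np.round(px('top',u/1.5,v/1.5,z)[:2],3).tolist() for u,v in ps])
# colour masks
hsv=cv2.cvtColor(f['im'],cv2.COLOR_RGB2HSV)
for n,m,z in [('cup',(hsv[...,0]>5)&(hsv[...,0]<16)&(hsv[...,1]>200)&(hsv[...,2]>150),.031)]:
    m[:, :230]=0; m[:,265:]=0
    k,l,st,c=cv2.connectedComponentsWithStats(m.astype('uint8')); i=1+st[1:,4].argmax(); r=cv2.minAreaRect(np.argwhere(l==i)[:,::-1].astype('float32'))
    print(n,[np.round(px('top',u,v,z)[:2],3).tolist() for u,v in cv2.boxPoints(r)])
E
```

```text
tray [[0.678, -0.151], [0.637, -0.441], [0.411, -0.406], [0.45, -0.115]]
brush [[0.604, 0.035], [0.599, -0.007], [0.459, 0.007], [0.464, 0.051]]
spanner [[0.59, 0.271], [0.444, 0.257], [0.518, 0.264]]
cup [[0.58, 0.174], [0.586, 0.115], [0.481, 0.164], [0.487, 0.104]]
jar [[0.765, 0.002]]
spray [[0.727, 0.247]]
jug [[0.591, 0.417]]
tip [[0.515, -0.35]]
yellow [[0.387, 0.23], [0.285, 0.129]]
cup [[0.577, 0.176], [0.579, 0.161], [0.485, 0.148], [0.483, 0.163]]
```

View pics/crop1.png

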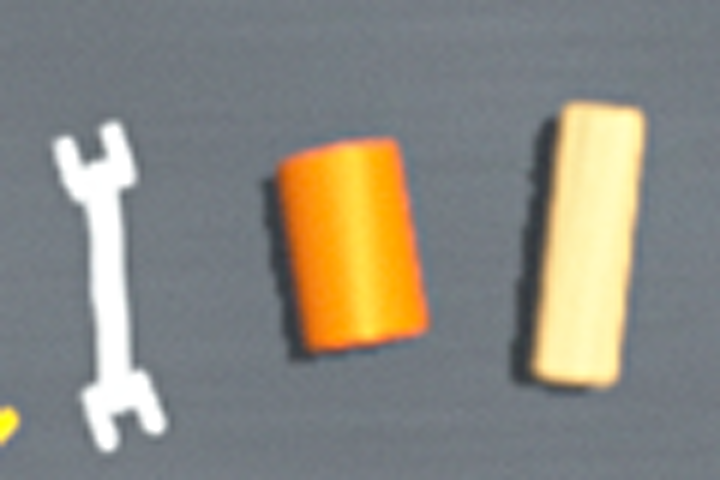

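The crop shows the steel spanner, with its shank at crop (110,285). It is clearly grey-white, and only the corner of a yellow one shows. The measured sizes fit: tray 290x228 mm, and the post tip within 3 mm of the computed spot. Next I move over the spanner.

```bash
cat >> h.py <<'E'
from scipy.spatial.transform import Rotation as Ro
def goto(p,yaw,tilt=0):
    "tool x at yaw, tool tilted by tilt deg about its y (+: points away along +x)"
    s=manip.get_state(); R=s['ee_rot']
    T=(Ro.from_euler('z',yaw,degrees=True)*Ro.from_euler('y',-tilt,degrees=True)).as_matrix()@np.diag([1,-1,-1.])
    d=np.array(p)-s['tool_pos']
    print('t',round(s['t'],2),'turn/6deg',np.round(Ro.from_matrix(R.T@T).as_rotvec(degrees=True)/6,2),'shift/0.1 now-frame',np.round(R.T@d*10,3),'target-frame',np.round(T.T@d*10,3),'w',round(s['width'],4),'q',np.round(s['q']),'F',np.round(s['ft_force'],1))
E
python3 -m creep '[{"hand":1,"tx":0.48,"ty":-0.267},{"hand":1,"tx":0.48,"ty":-0.267},{"hand":1,"tx":0.48,"ty":-0.267},{"hand":1,"tx":0.48,"ty":-0.267},{"hand":1,"tx":0.48,"ty":-0.267},{"hand":1,"tx":0.48,"ty":-0.267},{"hand":1,"tx":0.48,"ty":-0.267},{"hand":1,"tx":0.48,"ty":-0.267},{"hand":1,"tx":0.48,"ty":-0.267},{"hand":1,"rz":1},{"hand":1,"rz":1},{"hand":1,"rz":1}]'
python3 -m creep '[{"hand":1,"ty":-0.518,"tz":0.11},{"hand":1,"ty":-0.518,"tz":0.11},{"hand":1,"ty":-0.518,"tz":0.11},{"hand":1,"ty":-0.518,"tz":0.11},{"hand":1,"ty":-0.518,"tz":0.11},{"hand":1,"ty":-0.518,"tz":0.11},{"hand":1,"ty":-0.518,"tz":0.11},{"hand":1,"ty":-0.518,"tz":0.11},{"hand":1,"ty":-0.518,"tz":0.11},{"hand":1},{"hand":1}]'
python3 -c "
from h import *
im,d,s=grab('wrist'); save('w1',im,k=1.5)
goto((.517,.264,.004),5.5)"
```

```text
t 0.15 turn/6deg [-0.01  0.    3.08] shift/0.1 now-frame [ 5.797 -6.803  2.274] target-frame [ 3.339 -8.293  2.266] w 0.0855 q [60. 19.  2. 84. -1. 77. -3.] F [-0.   0.5 -0.9]$[0]: bad value
$[0]: bad value
```

View pics/w1.png

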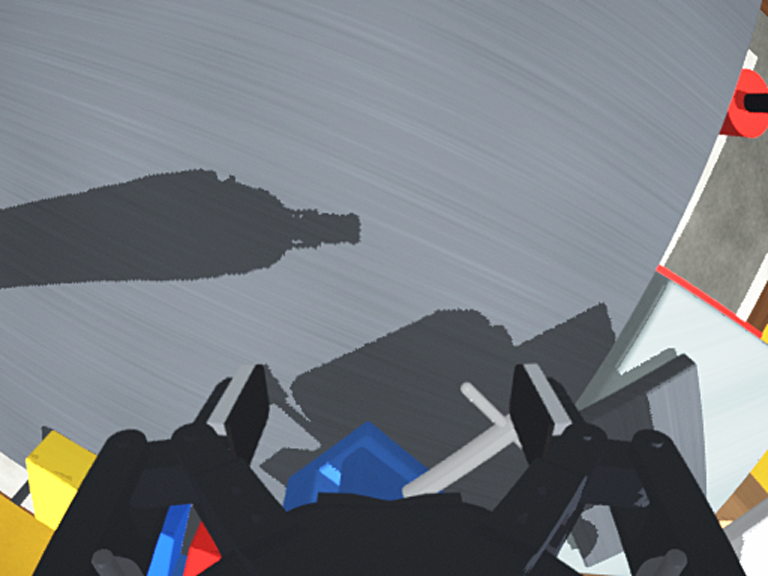

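The wrist picture shows only the starting place, because both calls were refused. Each row probably needs all seven keys, so I try one row.

```bash
python3 -m creep '[{"hand":1,"tx":0.48,"ty":-0.267,"tz":0,"rx":0,"ry":0,"rz":0}]'; python3 -m creep '[{"hand":1,"tx":0.48,"ty":-0.267}]';  python3 -m creep '[{"hand":1.0,"tx":0.48,"ty":-0.267,"tz":0.0,"rx":0.0,"ry":0.0,"rz":0.0}]'
```

```text
t: 0.28
tool_pos: [0.2937, -0.5522, 0.2304]
ee_rot: [[0.917, 0.4, -0.002], [0.4, -0.917, -0.0], [-0.002, -0.001, -1.0]]
ft_force: [1.9, 0.8, 0.1]
width: 0.0852
t: 0.4
tool_pos: [0.3306, -0.505, 0.2308]
ee_rot: [[0.914, 0.405, -0.0], [0.405, -0.914, 0.001], [-0.0, -0.001, -1.0]]
ft_force: [1.1, 0.9, 0.9]
width: 0.0855$[0]: bad value
```

All keys are needed. Continuing with seven more rows, plus the turn.

```bash

python3 -m creep '[{"hand":1,"tx":0.48,"ty":-0.267,"tz":0,"rx":0,"ry":0,"rz":0},{"hand":1,"tx":0.48,"ty":-0.267,"tz":0,"rx":0,"ry":0,"rz":0},{"hand":1,"tx":0.48,"ty":-0.267,"tz":0,"rx":0,"ry":0,"rz":0},{"hand":1,"tx":0.48,"ty":-0.267,"tz":0,"rx":0,"ry":0,"rz":0},{"hand":1,"tx":0.48,"ty":-0.267,"tz":0,"rx":0,"ry":0,"rz":0},{"hand":1,"tx":0.48,"ty":-0.267,"tz":0,"rx":0,"ry":0,"rz":0},{"hand":1,"tx":0.48,"ty":-0.267,"tz":0,"rx":0,"ry":0,"rz":0},{"hand":1,"tx":0,"ty":0,"tz":0,"rx":0,"ry":0,"rz":1},{"hand":1,"tx":0,"ty":0,"tz":0,"rx":0,"ry":0,"rz":1},{"hand":1,"tx":0,"ty":0,"tz":0,"rx":0,"ry":0,"rz":1}]'
python3 -m creep '[{"hand":1,"tx":0,"ty":-0.518,"tz":0.11,"rx":0,"ry":0,"rz":0},{"hand":1,"tx":0,"ty":-0.518,"tz":0.11,"rx":0,"ry":0,"rz":0},{"hand":1,"tx":0,"ty":-0.518,"tz":0.11,"rx":0,"ry":0,"rz":0},{"hand":1,"tx":0,"ty":-0.518,"tz":0.11,"rx":0,"ry":0,"rz":0},{"hand":1,"tx":0,"ty":-0.518,"tz":0.11,"rx":0,"ry":0,"rz":0},{"hand":1,"tx":0,"ty":-0.518,"tz":0.11,"rx":0,"ry":0,"rz":0},{"hand":1,"tx":0,"ty":-0.518,"tz":0.11,"rx":0,"ry":0,"rz":0},{"hand":1,"tx":0,"ty":-0.518,"tz":0.11,"rx":0,"ry":0,"rz":0},{"hand":1,"tx":0,"ty":-0.518,"tz":0.11,"rx":0,"ry":0,"rz":0},{"hand":1,"tx":0,"ty":0,"tz":0,"rx":0,"ry":0,"rz":0},{"hand":1,"tx":0,"ty":0,"tz":0,"rx":0,"ry":0,"rz":0}]'
python3 -c "
from h import *
im,d,s=grab('wrist'); save('w2',im,k=1.5)
goto((.517,.264,.004),5.5)"
```

```text
t: 1.65
tool_pos: [0.5611, -0.1985, 0.2309]
ee_rot: [[0.995, 0.101, -0.001], [0.101, -0.995, 0.0], [-0.001, -0.0, -1.0]]
ft_force: [-0.3, 0.3, 0.3]
width: 0.0851
t: 3.02
tool_pos: [0.5126, 0.2646, 0.132]
ee_rot: [[0.995, 0.105, -0.001], [0.105, -0.995, -0.001], [-0.001, 0.001, -1.0]]
ft_force: [1.2, -0.2, -0.5]
width: 0.0852
t 3.08 turn/6deg [0.01 0.   0.07] shift/0.1 now-frame [0.04  0.002 1.282] target-frame [0.04  0.003 1.282] w 0.0854 q [  -6.   18.  -30.  100.   10.   65. -123.] F [-0.2 -0.1 -0.1]
```

View pics/w2.png

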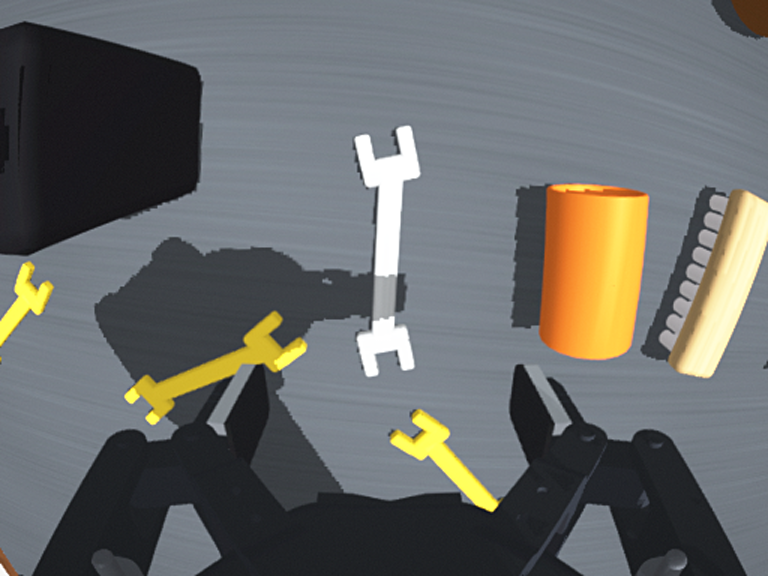

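The wrist view shows the steel spanner, shank (395,180) to (383,340), centred between the jaws. The cup is at (545..645,190..355) and a yellow spanner's tip is at (300,350). I check the clearances.

```bash
python3 -c "
from h import *
for n,u,v,z in [('sp far',386,155,.01),('sp near',385,350,.01),('shank mid',389,250,.01),('yel',300,350,.01),('yel2',275,318,.01),('cup L near',541,340,.031),('cup R near',633,340,.031),('cup L far',547,195,.031),('cup R far',648,200,.031)]: print(n,px('wrist',u/1.5,v/1.5,z).round(3))
"
```

```text
sp far [0.584 0.274 0.01 ]
sp near [0.458 0.262 0.01 ]
shank mid [0.526 0.266 0.01 ]
yel [0.451 0.319 0.01 ]
yel2 [0.473 0.336 0.01 ]
cup L near [0.484 0.165 0.031]
cup R near [0.489 0.095 0.031]
cup L far [0.574 0.181 0.031]
cup R far [0.583 0.111 0.031]
```

```bash

python3 -m creep '[{"hand":1,"tx":0.06,"ty":-0.02,"tz":0.5,"rx":0,"ry":0,"rz":0},{"hand":1,"tx":0,"ty":0,"tz":0.5,"rx":0,"ry":0,"rz":0},{"hand":1,"tx":0,"ty":0,"tz":0.18,"rx":0,"ry":0,"rz":0},{"hand":1,"tx":0,"ty":0,"tz":0.1,"rx":0,"ry":0,"rz":0},{"hand":-1,"tx":0,"ty":0,"tz":0,"rx":0,"ry":0,"rz":0},{"hand":-1,"tx":0,"ty":0,"tz":0,"rx":0,"ry":0,"rz":0},{"hand":-1,"tx":0,"ty":0,"tz":0,"rx":0,"ry":0,"rz":0},{"hand":-1,"tx":0,"ty":0,"tz":0,"rx":0,"ry":0,"rz":0},{"hand":-1,"tx":0,"ty":0,"tz":0,"rx":0,"ry":0,"rz":0},{"hand":-1,"tx":0,"ty":0,"tz":0,"rx":0,"ry":0,"rz":0}]'
```

```text
t: 4.32
tool_pos: [0.5189, 0.2679, 0.0053]
ee_rot: [[0.995, 0.104, 0.001], [0.104, -0.995, 0.0], [0.001, -0.0, -1.0]]
ft_force: [-0.4, -0.9, 6.2]
width: 0.0116
```

```bash

python3 -m creep '[{"hand":-1,"tx":0,"ty":0,"tz":-0.2,"rx":0,"ry":0,"rz":0},{"hand":-1,"tx":0,"ty":0,"tz":-0.5,"rx":0,"ry":0,"rz":0},{"hand":-1,"tx":0,"ty":0,"tz":-0.5,"rx":0,"ry":0,"rz":0},{"hand":-1,"tx":0,"ty":0,"tz":-0.2,"rx":0,"ry":0,"rz":0}]'
python3 -m creep '[{"hand":-1,"tx":-0.02,"ty":0.25,"tz":0,"rx":0,"ry":0,"rz":0},{"hand":-1,"tx":-0.025,"ty":0.5,"tz":0,"rx":0,"ry":0,"rz":0},{"hand":-1,"tx":-0.025,"ty":0.55,"tz":0,"rx":0,"ry":0,"rz":0},{"hand":-1,"tx":-0.025,"ty":0.55,"tz":0,"rx":0,"ry":0,"rz":0},{"hand":-1,"tx":-0.025,"ty":0.55,"tz":0,"rx":0,"ry":0,"rz":0},{"hand":-1,"tx":-0.025,"ty":0.55,"tz":0,"rx":0,"ry":0,"rz":0},{"hand":-1,"tx":-0.025,"ty":0.55,"tz":0,"rx":0,"ry":0,"rz":0},{"hand":-1,"tx":-0.025,"ty":0.55,"tz":0,"rx":0,"ry":0,"rz":0},{"hand":-1,"tx":-0.025,"ty":0.55,"tz":0,"rx":0,"ry":0,"rz":0},{"hand":-1,"tx":-0.025,"ty":0.57,"tz":0,"rx":0,"ry":0,"rz":1},{"hand":-1,"tx":0,"ty":0,"tz":0,"rx":0,"ry":0,"rz":1},{"hand":-1,"tx":0,"ty":0,"tz":0,"rx":0,"ry":0,"rz":0.4}]'
python3 -c "
from h import *
goto((.548,-.250,.02),-8.3)
im,d,s=grab('wrist'); save('w3',im,k=1.2)"
```

```text
t: 4.82
tool_pos: [0.5194, 0.2686, 0.1485]
ee_rot: [[0.994, 0.105, 0.005], [0.105, -0.994, 0.002], [0.005, -0.002, -1.0]]
ft_force: [0.0, -0.4, -2.2]
width: 0.0115
t: 6.32
tool_pos: [0.5471, -0.2497, 0.1435]
ee_rot: [[0.989, -0.15, -0.002], [-0.15, -0.989, 0.001], [-0.002, -0.001, -1.0]]
ft_force: [-0.5, 0.6, -2.4]
width: 0.0114
t 6.33 turn/6deg [-0.01  0.02 -0.05] shift/0.1 now-frame [0.011 0.003 1.235] target-frame [0.009 0.002 1.235] w 0.0114 q [ 29.  18. -11.  97.   4.  66. -81.] F [-0.5  0.6 -2.4]
```

View pics/w3.png

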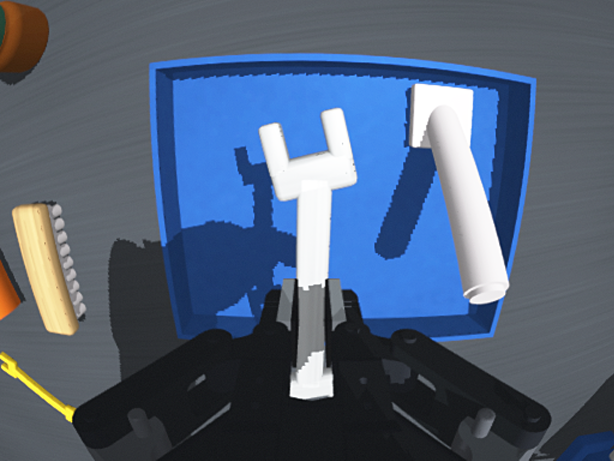

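The spanner is held and centred over the free half. The post tip is at (486,293) and the tray corners at (151,64), (536,79), (493,337) and (180,337). Lowering and releasing.

```bash

python3 -m creep '[{"hand":-1,"tx":0,"ty":0,"tz":0.45,"rx":0,"ry":0,"rz":0},{"hand":-1,"tx":0,"ty":0,"tz":0.5,"rx":0,"ry":0,"rz":0},{"hand":-1,"tx":0,"ty":0,"tz":0.2,"rx":0,"ry":0,"rz":0},{"hand":-1,"tx":0,"ty":0,"tz":0.14,"rx":0,"ry":0,"rz":0},{"hand":-1,"tx":0,"ty":0,"tz":0,"rx":0,"ry":0,"rz":0},{"hand":-0.1,"tx":0,"ty":0,"tz":0,"rx":0,"ry":0,"rz":0},{"hand":-0.1,"tx":0,"ty":0,"tz":0,"rx":0,"ry":0,"rz":0},{"hand":-0.1,"tx":0,"ty":0,"tz":0,"rx":0,"ry":0,"rz":0},{"hand":-0.1,"tx":0,"ty":0,"tz":-0.3,"rx":0,"ry":0,"rz":0},{"hand":-0.1,"tx":0,"ty":0,"tz":-0.5,"rx":0,"ry":0,"rz":0},{"hand":1,"tx":0,"ty":0,"tz":-0.5,"rx":0,"ry":0,"rz":0},{"hand":1,"tx":0,"ty":0,"tz":0,"rx":0,"ry":0,"rz":0}]'
python3 -c "
from h import *
for n,u,v,z in [('tray',151,64,.04),('tray',536,79,.04),('tray',493,337,.04),('tray',180,337,.04),('tip',486,293,.123),('foot',413,147,.017),('foot',473,150,.017),('foot',415,85,.017),('foot',472,88,.017),('brush',14,206,.04),('b',52,204,.04),('b',76,330,.04),('b',46,334,.04)]: print(n,px('wrist',u/1.2,v/1.2,z).round(3))
goto((.531,.022,.12),-6)"
```

```text
t: 7.88
tool_pos: [0.5506, -0.25, 0.1505]
ee_rot: [[0.989, -0.146, 0.008], [-0.146, -0.989, -0.003], [0.008, 0.002, -1.0]]
ft_force: [0.2, 0.4, -0.3]
width: 0.0733
tray [ 0.685 -0.154  0.04 ]
tray [ 0.638 -0.439  0.04 ]
tray [ 0.411 -0.402  0.04 ]
tray [ 0.46  -0.118  0.04 ]
tip [ 0.519 -0.346  0.123]
foot [ 0.59  -0.335  0.017]
foot [ 0.583 -0.387  0.017]
foot [ 0.638 -0.343  0.017]
foot [ 0.633 -0.391  0.017]
brush [0.607 0.025 0.04 ]
b [ 0.6   -0.029  0.04 ]
b [0.472 0.002 0.04 ]
b [0.466 0.054 0.04 ]
t 7.88 turn/6deg [ 0.02 -0.08 -0.4 ] shift/0.1 now-frame [-0.594 -2.663  0.294] target-frame [-0.479 -2.685  0.305] w 0.0733 q [ 29.  17. -11.  96.   4.  66. -81.] F [ 0.2  0.4 -0.3]
```

```bash

python3 -m creep '[{"hand":1,"tx":-0.115,"ty":-0.53,"tz":0,"rx":0,"ry":-0.08,"rz":-0.4},{"hand":1,"tx":-0.115,"ty":-0.53,"tz":0,"rx":0,"ry":0,"rz":0},{"hand":1,"tx":-0.115,"ty":-0.53,"tz":0,"rx":0,"ry":0,"rz":0},{"hand":1,"tx":-0.115,"ty":-0.53,"tz":0,"rx":0,"ry":0,"rz":0},{"hand":1,"tx":-0.115,"ty":-0.53,"tz":0,"rx":0,"ry":0,"rz":0},{"hand":1,"tx":0,"ty":0,"tz":0.5,"rx":0,"ry":0,"rz":0}]'
python3 -c "
from h import *
goto((.532,.021,.014),-6)
im,d,s=grab('wrist'); save('w4',im,k=1.2)"
```

```text
t: 8.62
tool_pos: [0.5226, 0.0262, 0.0983]
ee_rot: [[0.995, -0.098, -0.001], [-0.098, -0.995, 0.003], [-0.001, -0.003, -1.0]]
ft_force: [0.1, -1.3, -1.6]
width: 0.0853
t 8.62 turn/6deg [-0.03  0.01  0.07] shift/0.1 now-frame [0.099 0.045 0.843] target-frame [0.099 0.042 0.843] w 0.0853 q [  12.   13.  -22.  110.    5.   59. -108.] F [ 0.1 -1.3 -1.6]
```

View pics/w4.png

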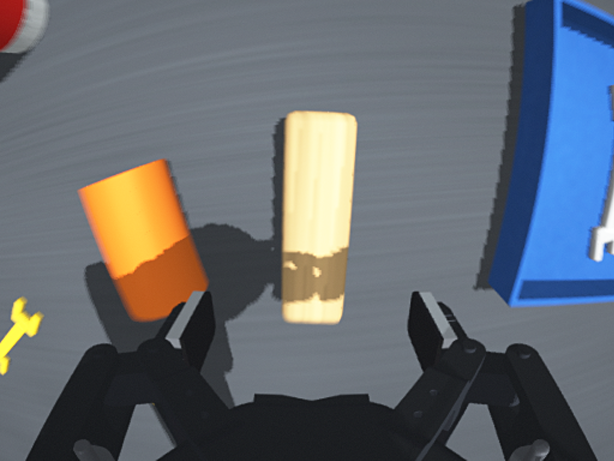

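The brush (285..355,112..322) is centred between the jaws. The cup's near right edge is at (208,290), close to the left finger, so I narrow the jaws a little and go down.

```bash

python3 -m creep '[{"hand":0.6,"tx":0.1,"ty":0.05,"tz":0,"rx":0,"ry":0,"rz":0},{"hand":0.6,"tx":0,"ty":0,"tz":0.45,"rx":0,"ry":0,"rz":0},{"hand":0.6,"tx":0,"ty":0,"tz":0.39,"rx":0,"ry":0,"rz":0},{"hand":-1,"tx":0,"ty":0,"tz":0,"rx":0,"ry":0,"rz":0},{"hand":-1,"tx":0,"ty":0,"tz":0,"rx":0,"ry":0,"rz":0},{"hand":-1,"tx":0,"ty":0,"tz":0,"rx":0,"ry":0,"rz":0},{"hand":-1,"tx":0,"ty":0,"tz":0,"rx":0,"ry":0,"rz":0},{"hand":-1,"tx":0,"ty":0,"tz":-0.2,"rx":0,"ry":0,"rz":0},{"hand":-1,"tx":0,"ty":0,"tz":-0.5,"rx":0,"ry":0,"rz":0},{"hand":-1,"tx":0,"ty":0,"tz":-0.5,"rx":0,"ry":0,"rz":0}]'
python3 -c "
from h import *
s=np.sin(np.radians(9));c=np.cos(np.radians(9))
goto((.546+.090*s,-.278+.090*c,.024),-9)"
```

```text
t: 9.93
tool_pos: [0.5298, 0.0147, 0.1334]
ee_rot: [[0.994, -0.104, -0.008], [-0.104, -0.995, 0.001], [-0.009, -0.0, -1.0]]
ft_force: [1.5, -1.0, -1.8]
width: 0.041
t 9.93 turn/6deg [-0.    0.08  0.5 ] shift/0.1 now-frame [0.523 1.996 1.089] target-frame [0.618 1.966 1.094] w 0.041 q [  13.   11.  -21.  106.    4.   64. -106.] F [ 1.5 -1.  -1.8]
```

```bash

python3 -m creep '[{"hand":-1,"tx":0.13,"ty":0.5,"tz":0,"rx":0,"ry":0,"rz":0},{"hand":-1,"tx":0.13,"ty":0.5,"tz":0,"rx":0,"ry":0,"rz":0},{"hand":-1,"tx":0.13,"ty":0.5,"tz":0,"rx":0,"ry":0,"rz":0},{"hand":-1,"tx":0.13,"ty":0.5,"tz":0,"rx":0,"ry":0,"rz":0.5},{"hand":-1,"tx":0,"ty":0,"tz":0,"rx":0,"ry":0,"rz":0},{"hand":-1,"tx":0,"ty":0,"tz":0,"rx":0,"ry":0,"rz":0}]'
python3 -c "
from h import *
s=np.sin(np.radians(9));c=np.cos(np.radians(9))
goto((.546+.090*s,-.278+.090*c,.022),-9)"
```

```text
t: 10.68
tool_pos: [0.5608, -0.1892, 0.1314]
ee_rot: [[0.988, -0.156, -0.008], [-0.156, -0.988, 0.002], [-0.008, -0.0, -1.0]]
ft_force: [0.4, 0.2, -1.5]
width: 0.0411
t 10.68 turn/6deg [-0.    0.08  0.  ] shift/0.1 now-frame [1.000e-03 1.000e-03 1.094e+00] target-frame [-0.008  0.     1.094] w 0.0411 q [ 25.  18. -13.  98.   4.  65. -88.] F [ 0.4  0.2 -1.5]
```

```bash

python3 -m creep '[{"hand":-1,"tx":0,"ty":0,"tz":0.5,"rx":0,"ry":0,"rz":0},{"hand":-1,"tx":0,"ty":0,"tz":0.4,"rx":0,"ry":0,"rz":0},{"hand":-1,"tx":0,"ty":0,"tz":0.18,"rx":0,"ry":0,"rz":0},{"hand":-1,"tx":0,"ty":0,"tz":0,"rx":0,"ry":0,"rz":0},{"hand":0.35,"tx":0,"ty":0,"tz":0,"rx":0,"ry":0,"rz":0},{"hand":0.35,"tx":0,"ty":0,"tz":0,"rx":0,"ry":0,"rz":0},{"hand":0.35,"tx":0,"ty":0,"tz":-0.2,"rx":0,"ry":0,"rz":0},{"hand":0.35,"tx":0,"ty":0,"tz":-0.5,"rx":0,"ry":0,"rz":0},{"hand":1,"tx":0,"ty":0,"tz":-0.6,"rx":0,"ry":0,"rz":0},{"hand":1,"tx":0,"ty":0,"tz":-0.2,"rx":0,"ry":0,"rz":0}]'
python3 -m creep '[{"hand":1,"tx":-0.15,"ty":-0.53,"tz":0,"rx":0,"ry":0,"rz":0},{"hand":1,"tx":-0.15,"ty":-0.53,"tz":0,"rx":0,"ry":0,"rz":0},{"hand":1,"tx":-0.15,"ty":-0.53,"tz":0,"rx":0,"ry":0,"rz":0},{"hand":1,"tx":-0.15,"ty":-0.53,"tz":0,"rx":0,"ry":0,"rz":0},{"hand":1,"tx":-0.15,"ty":-0.53,"tz":0,"rx":0,"ry":0,"rz":0},{"hand":1,"tx":-0.15,"ty":-0.53,"tz":0,"rx":0,"ry":0,"rz":0},{"hand":1,"tx":0,"ty":0,"tz":0,"rx":0,"ry":0,"rz":-1},{"hand":1,"tx":0,"ty":0,"tz":0,"rx":0,"ry":0,"rz":-1},{"hand":1,"tx":0,"ty":0,"tz":0,"rx":0,"ry":0,"rz":-0.8},{"hand":1,"tx":0,"ty":0,"tz":0,"rx":0,"ry":0,"rz":0}]'
python3 -c "
from h import *
goto((.528,.138,.015),8,20)
im,d,s=grab('wrist'); save('w5',im,k=1.5)"
```

```text
t: 11.92
tool_pos: [0.5633, -0.1901, 0.1797]
ee_rot: [[0.988, -0.157, -0.001], [-0.157, -0.988, -0.001], [-0.001, 0.001, -1.0]]
ft_force: [0.1, 0.2, 0.1]
width: 0.0857
t: 13.18
tool_pos: [0.5225, 0.1385, 0.1755]
ee_rot: [[0.991, 0.135, -0.006], [0.135, -0.991, 0.001], [-0.006, -0.002, -1.0]]
ft_force: [-0.5, -0.3, 0.4]
width: 0.0856
t 13.18 turn/6deg [-0.01  3.39 -0.04] shift/0.1 now-frame [0.064 0.016 1.605] target-frame [-0.498  0.013  1.527] w 0.0856 q [   6.   11.  -28.  102.    5.   69. -106.] F [-0.5 -0.3  0.4]
```

View pics/w5.png

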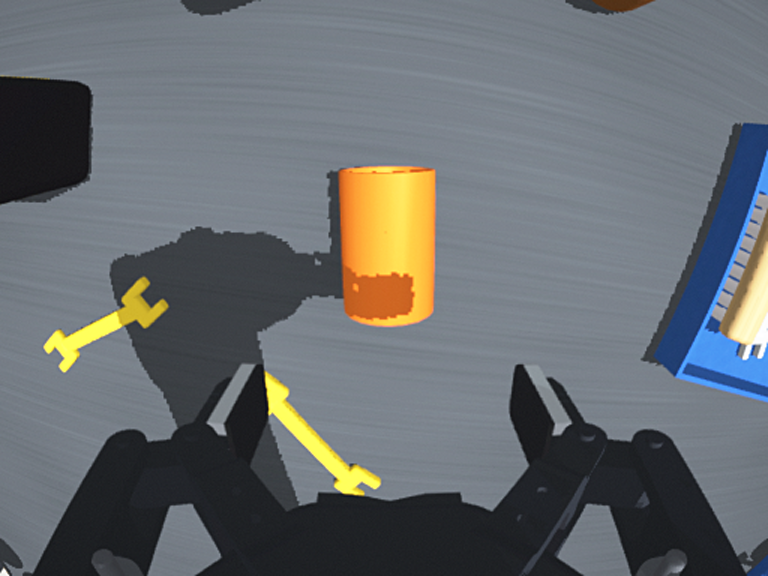

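The cup spans (341..436,168..326), symmetric about the jaw line at x=388 and parallel to tool x. The yellow spanners are clear of the fingers.

```bash
python3 -c "
from h import *
for n,u,v,z in [('near',388,326,.02),('near',388,326,.03),('far top',388,167,.06),('far',388,175,.05),('L',341,245,.031),('R',436,245,.031)]: print(n,px('wrist',u/1.5,v/1.5,z).round(3))
"
python3 -m creep '[{"hand":1,"tx":0,"ty":0,"tz":0,"rx":0,"ry":1,"rz":0},{"hand":1,"tx":0,"ty":0,"tz":0,"rx":0,"ry":1,"rz":0},{"hand":1,"tx":0,"ty":0,"tz":0,"rx":0,"ry":1,"rz":0},{"hand":1,"tx":0,"ty":0,"tz":0,"rx":0,"ry":0.35,"rz":0},{"hand":1,"tx":0,"ty":0,"tz":0,"rx":0,"ry":0,"rz":0}]'
python3 -c "
from h import *
goto((.528,.139,.015),8,20)"
```

```text
near [0.47  0.133 0.02 ]
near [0.474 0.133 0.03 ]
far top [0.586 0.148 0.06 ]
far [0.581 0.148 0.05 ]
L [0.529 0.172 0.031]
R [0.537 0.11  0.031]
t: 13.85
tool_pos: [0.5216, 0.1383, 0.1746]
ee_rot: [[0.933, 0.134, 0.333], [0.126, -0.991, 0.047], [0.337, -0.002, -0.942]]
ft_force: [0.2, -0.3, -0.4]
width: 0.0853
t 13.85 turn/6deg [-0.    0.05 -0.05] shift/0.1 now-frame [-0.477  0.004  1.524] target-frame [-0.486  0.002  1.521] w 0.0853 q [   7.   -3.  -29.  119.    4.   45. -106.] F [ 0.2 -0.3 -0.4]
```

```bash

python3 -m creep '[{"hand":1,"tx":-0.16,"ty":0,"tz":0.51,"rx":0,"ry":0,"rz":0},{"hand":1,"tx":-0.16,"ty":0,"tz":0.51,"rx":0,"ry":0,"rz":0},{"hand":1,"tx":-0.1,"ty":0,"tz":0.3,"rx":0,"ry":0,"rz":0},{"hand":1,"tx":-0.06,"ty":0,"tz":0.2,"rx":0,"ry":0,"rz":0},{"hand":-1,"tx":0,"ty":0,"tz":0,"rx":0,"ry":0,"rz":0},{"hand":-1,"tx":0,"ty":0,"tz":0,"rx":0,"ry":0,"rz":0},{"hand":-1,"tx":0,"ty":0,"tz":0,"rx":0,"ry":0,"rz":0},{"hand":-1,"tx":0,"ty":0,"tz":0,"rx":0,"ry":0,"rz":0},{"hand":-1,"tx":0,"ty":0,"tz":0,"rx":0,"ry":0,"rz":0}]'
python3 -c "
from h import *
goto((.528,.139,.015),8,20)"
```

```text
t: 14.98
tool_pos: [0.5282, 0.1396, 0.0151]
ee_rot: [[0.933, 0.135, 0.333], [0.127, -0.991, 0.048], [0.337, -0.002, -0.942]]
ft_force: [-0.1, -1.1, 0.2]
width: 0.0615
t 14.97 turn/6deg [-0.01  0.05 -0.04] shift/0.1 now-frame [-0.003  0.005 -0.   ] target-frame [-0.003  0.005 -0.   ] w 0.0615 q [   3.   12.  -27.  126.   24.   26. -125.] F [-0.1 -1.1  0.2]
```

Grip width is 61.5 mm, which fits the cup. I lift it and work out the poses for the post.

```bash
cat >> h.py <<'E'
R0=(Ro.from_euler('z',8,degrees=True)*Ro.from_euler('y',-19.7,degrees=True)).as_matrix()@np.diag([1,-1,-1.])
FL=R0.T@(np.array([.4909,.135,.031])-np.array([.5282,.1396,.0151]))
YT=np.radians(-9.); XT=np.array([np.cos(YT),np.sin(YT),0]); P=-np.sin(np.radians(40))*XT+np.array([0,0,np.cos(np.radians(40))])
ND=-np.cos(np.radians(40))*XT-np.array([0,0,np.sin(np.radians(40))])
TIP=np.array([.516,-.349,.123])
def over(s,e,FL=FL,tilt=-30.3):
    T=(Ro.from_euler('z',-9,degrees=True)*Ro.from_euler('y',-tilt,degrees=True)).as_matrix()@np.diag([1,-1,-1.])
    p=TIP+s*P+e*ND-T@FL; print('tcp goal',p.round(3),end=' '); goto(p,-9,tilt)
E
python3 -m creep '[{"hand":-1,"tx":0.08,"ty":0,"tz":-0.24,"rx":0,"ry":0,"rz":0},{"hand":-1,"tx":0.17,"ty":0,"tz":-0.5,"rx":0,"ry":0,"rz":0},{"hand":-1,"tx":0.17,"ty":0,"tz":-0.5,"rx":0,"ry":0,"rz":0},{"hand":-1,"tx":0.17,"ty":0,"tz":-0.5,"rx":0,"ry":0,"rz":0},{"hand":-1,"tx":0.17,"ty":0,"tz":-0.5,"rx":0,"ry":0,"rz":0},{"hand":-1,"tx":0,"ty":0,"tz":0,"rx":0,"ry":-1,"rz":0},{"hand":-1,"tx":0,"ty":0,"tz":0,"rx":0,"ry":-1,"rz":0},{"hand":-1,"tx":0,"ty":0,"tz":0,"rx":0,"ry":-1,"rz":0},{"hand":-1,"tx":0,"ty":0,"tz":0,"rx":0,"ry":-0.35,"rz":0}]'
python3 -c "
from h import *
print(FL)
over(.13,.004)"
```

```text
t: 16.1
tool_pos: [0.5248, 0.1385, 0.2508]
ee_rot: [[0.991, 0.135, -0.011], [0.135, -0.991, 0.001], [-0.011, -0.003, -1.0]]
ft_force: [-0.7, -0.0, -0.9]
width: 0.0614
[-0.03001801 -0.00063592 -0.02763648]
tcp goal [ 0.442 -0.338  0.181] t 16.1 turn/6deg [ 0.73 -4.91  2.73] shift/0.1 now-frame [-1.456  4.611  0.7  ] target-frame [0.29  4.835 0.638] w 0.0614 q [   9.    9.  -32.   95.    4.   78. -105.] F [-0.7 -0.  -0.9]
```

```bash

python3 -m creep '[{"hand":-1,"tx":-0.1,"ty":0.3,"tz":0,"rx":0,"ry":0,"rz":0},{"hand":-1,"tx":-0.16,"ty":0.54,"tz":0,"rx":0,"ry":0,"rz":0},{"hand":-1,"tx":-0.16,"ty":0.54,"tz":0,"rx":0,"ry":0,"rz":0},{"hand":-1,"tx":-0.16,"ty":0.54,"tz":0,"rx":0,"ry":0,"rz":0},{"hand":-1,"tx":-0.16,"ty":0.54,"tz":0,"rx":0,"ry":0,"rz":0},{"hand":-1,"tx":-0.16,"ty":0.54,"tz":0,"rx":0,"ry":0,"rz":0},{"hand":-1,"tx":-0.16,"ty":0.54,"tz":0,"rx":0,"ry":0,"rz":0},{"hand":-1,"tx":-0.16,"ty":0.54,"tz":0,"rx":0,"ry":0,"rz":0},{"hand":-1,"tx":-0.16,"ty":0.5,"tz":0,"rx":0,"ry":0,"rz":0},{"hand":-1,"tx":0,"ty":0,"tz":0,"rx":0,"ry":0,"rz":1},{"hand":-1,"tx":0,"ty":0,"tz":0,"rx":0,"ry":0,"rz":1},{"hand":-1,"tx":0,"ty":0,"tz":0,"rx":0,"ry":0,"rz":0.8}]'
python3 -m creep '[{"hand":-1,"tx":0,"ty":0,"tz":0,"rx":0,"ry":-1,"rz":0},{"hand":-1,"tx":0,"ty":0,"tz":0,"rx":0,"ry":-1,"rz":0},{"hand":-1,"tx":0,"ty":0,"tz":0,"rx":0,"ry":-1,"rz":0},{"hand":-1,"tx":0,"ty":0,"tz":0,"rx":0,"ry":-1,"rz":0},{"hand":-1,"tx":0,"ty":0,"tz":0,"rx":0,"ry":-1,"rz":0},{"hand":-1,"tx":0,"ty":0,"tz":0,"rx":0,"ry":0,"rz":0}]'
python3 -c "
from h import *
over(.13,.004)"
```

```text
t: 17.6
tool_pos: [0.4495, -0.3339, 0.2511]
ee_rot: [[0.987, -0.16, -0.008], [-0.16, -0.987, 0.001], [-0.009, 0.0, -1.0]]
ft_force: [-0.2, -0.0, -1.0]
width: 0.061
t: 18.35
tool_pos: [0.4505, -0.3331, 0.2489]
ee_rot: [[0.85, -0.155, -0.503], [-0.132, -0.988, 0.08], [-0.51, -0.002, -0.86]]
ft_force: [-0.0, -0.1, -0.9]
width: 0.0609
tcp goal [ 0.442 -0.338  0.181] t 18.35 turn/6deg [-0.01  0.06  0.02] shift/0.1 now-frame [0.282 0.062 0.622] target-frame [0.278 0.061 0.624] w 0.0609 q [ 30.  30.  -6.  73.  11. 107. -74.] F [-0.  -0.1 -0.9]
```

```bash

python3 -m creep '[{"hand":-1,"tx":0.14,"ty":0.06,"tz":0.31,"rx":0,"ry":0,"rz":0},{"hand":-1,"tx":0.14,"ty":0,"tz":0.31,"rx":0,"ry":0,"rz":0},{"hand":-1,"tx":0,"ty":0,"tz":0,"rx":0,"ry":0,"rz":0},{"hand":-1,"tx":0,"ty":0,"tz":0,"rx":0,"ry":0,"rz":0}]'
python3 -c "
from h import *
a,d,s=grab('wrist'); b,d,s=grab('scene'); c,d,s=grab('top')
over(.13,.004); over(0,.004)
b=cv2.resize(b[90:240,90:260],(400,353),interpolation=cv2.INTER_CUBIC); c=cv2.resize(c[130:250,320:456],(400,353),interpolation=cv2.INTER_CUBIC)
a=cv2.resize(a[:,:],(320,240)); 
cv=np.zeros((353+240,800,3),np.uint8); cv[:353,:400]=b; cv[:353,400:]=c; cv[353:,:320]=a; save('mix',cv)"
```

```text
t: 18.85
tool_pos: [0.4419, -0.339, 0.1854]
ee_rot: [[0.852, -0.157, -0.499], [-0.136, -0.988, 0.078], [-0.505, 0.001, -0.863]]
ft_force: [0.8, -0.2, -0.2]
width: 0.0609
tcp goal [ 0.442 -0.338  0.181] t 19.0 turn/6deg [ 0.01  0.   -0.01] shift/0.1 now-frame [ 0.019 -0.01   0.037] target-frame [ 0.019 -0.01   0.037] w 0.061 q [ 31.  31.  -6.  78.  11. 100. -75.] F [-0.7  0.1 -0.8]
tcp goal [ 0.525 -0.351  0.081] t 19.0 turn/6deg [ 0.01  0.   -0.01] shift/0.1 now-frame [ 1.243 -0.011  0.475] target-frame [ 1.243 -0.01   0.475] w 0.061 q [ 31.  31.  -6.  78.  11. 100. -75.] F [-0.7  0.1 -0.8]
```

View pics/mix.png

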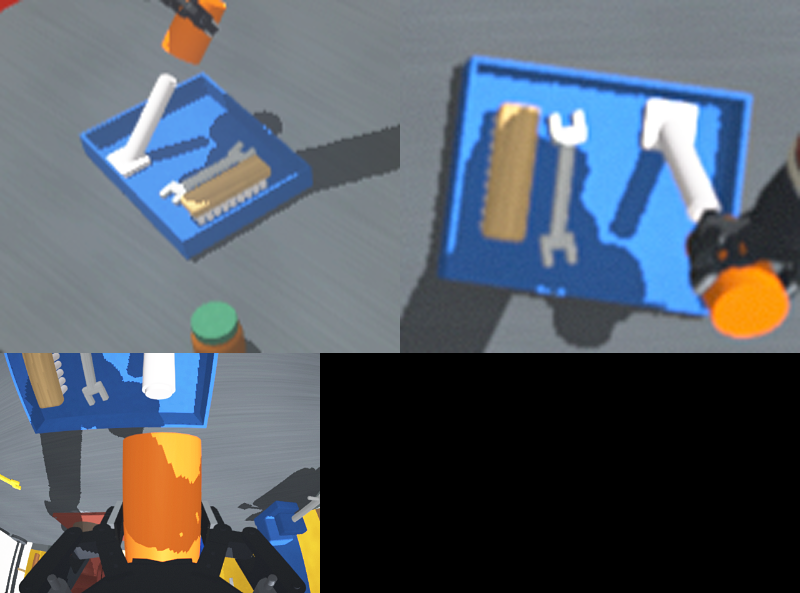

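The scene, top and wrist views agree. The cup, mouth down, is in line with the post. In the wrist tile the tip is about 5 px (about 4 mm) left of the cup axis at (158,392). The spanner and brush lie inside the tray. I correct by 3 mm and slide on.

```bash

python3 -m creep '[{"hand":-1,"tx":0.02,"ty":-0.03,"tz":0.035,"rx":0,"ry":0,"rz":0},{"hand":-1,"tx":0.23,"ty":0,"tz":0.085,"rx":0,"ry":0,"rz":0},{"hand":-1,"tx":0.23,"ty":0,"tz":0.085,"rx":0,"ry":0,"rz":0},{"hand":-1,"tx":0,"ty":0,"tz":0,"rx":0,"ry":0,"rz":0},{"hand":-1,"tx":0,"ty":0,"tz":0,"rx":0,"ry":0,"rz":0}]'
python3 -m creep '[{"hand":-1,"tx":0.19,"ty":0,"tz":0.07,"rx":0,"ry":0,"rz":0},{"hand":-1,"tx":0.19,"ty":0,"tz":0.07,"rx":0,"ry":0,"rz":0},{"hand":-1,"tx":0,"ty":0,"tz":0,"rx":0,"ry":0,"rz":0},{"hand":-1,"tx":0,"ty":0,"tz":0,"rx":0,"ry":0,"rz":0}]'
python3 -c "
from h import *
over(0,.004)"
```

```text
t: 19.62
tool_pos: [0.4724, -0.3406, 0.1422]
ee_rot: [[0.851, -0.157, -0.501], [-0.135, -0.988, 0.079], [-0.507, 0.001, -0.862]]
ft_force: [-0.5, -0.5, -0.9]
width: 0.0614
t: 20.12
tool_pos: [0.4978, -0.3446, 0.1099]
ee_rot: [[0.851, -0.157, -0.502], [-0.135, -0.988, 0.079], [-0.508, 0.0, -0.861]]
ft_force: [0.3, 0.4, -1.1]
width: 0.0611
tcp goal [ 0.525 -0.351  0.081] t 20.12 turn/6deg [ 0.    0.04 -0.  ] shift/0.1 now-frame [0.382 0.021 0.106] target-frame [0.382 0.021 0.107] w 0.0611 q [ 29.  40.  -6.  73.  11.  97. -77.] F [ 0.3  0.4 -1.1]
```

No contact with about 50 mm of post inside. I go on in smaller steps and watch the force.

```bash

python3 -m creep '[{"hand":-1,"tx":0.14,"ty":0,"tz":0.05,"rx":0,"ry":0,"rz":0},{"hand":-1,"tx":0.14,"ty":0,"tz":0.05,"rx":0,"ry":0,"rz":0},{"hand":-1,"tx":0,"ty":0,"tz":0,"rx":0,"ry":0,"rz":0},{"hand":-1,"tx":0,"ty":0,"tz":0,"rx":0,"ry":0,"rz":0}]' | grep -E 'tool_pos|force'
python3 -m creep '[{"hand":-1,"tx":0.04,"ty":0,"tz":0.015,"rx":0,"ry":0,"rz":0},{"hand":-1,"tx":0,"ty":0,"tz":0,"rx":0,"ry":0,"rz":0},{"hand":-1,"tx":0,"ty":0,"tz":0,"rx":0,"ry":0,"rz":0}]'| grep -E 'tool_pos|force'
python3 -m creep '[{"hand":-1,"tx":0.04,"ty":0,"tz":0.015,"rx":0,"ry":0,"rz":0},{"hand":-1,"tx":0,"ty":0,"tz":0,"rx":0,"ry":0,"rz":0},{"hand":-1,"tx":0,"ty":0,"tz":0,"rx":0,"ry":0,"rz":0}]'| grep -E 'tool_pos|force'
python3 -c "
from h import *
over(0,.004)"
```

```text
tool_pos: [0.5166, -0.3476, 0.0872]
ft_force: [0.5, 0.5, -1.3]
tool_pos: [0.5193, -0.348, 0.0842]
ft_force: [-0.5, 0.2, -0.0]
tool_pos: [0.5212, -0.3486, 0.0821]
ft_force: [-4.9, 2.1, 8.7]
tcp goal [ 0.525 -0.351  0.081] t 21.38 turn/6deg [ 0.    0.05 -0.01] shift/0.1 now-frame [ 0.037  0.018 -0.014] target-frame [ 0.037  0.018 -0.013] w 0.0613 q [ 29.  44.  -6.  69.  11.  96. -78.] F [-4.9  2.1  8.7]
```

There is 10 N of contact along the post, so the bottom is on the tip. I ease the cup down to its hanging position before letting go.

```bash

python3 -m creep '[{"hand":-1,"tx":-0.02,"ty":0,"tz":0.04,"rx":0,"ry":0,"rz":0},{"hand":-1,"tx":-0.01,"ty":0,"tz":0.03,"rx":0,"ry":0,"rz":0},{"hand":-1,"tx":0,"ty":0,"tz":0,"rx":0,"ry":0,"rz":0}]'| grep -E 'tool_pos|force'
python3 -m creep '[{"hand":-1,"tx":-0.005,"ty":0,"tz":0.02,"rx":0,"ry":0,"rz":0},{"hand":-1,"tx":0,"ty":0,"tz":0,"rx":0,"ry":0,"rz":0}]'| grep -E 'tool_pos|force'
```

```text
tool_pos: [0.5161, -0.3479, 0.0777]
ft_force: [-1.0, 0.4, 7.5]
tool_pos: [0.5161, -0.348, 0.0775]
ft_force: [2.6, -1.0, 14.1]
```

It now bears both on the tip (about 9 N along the post) and on the wall. Releasing and backing off.

```bash

python3 -m creep '[{"hand":0.2,"tx":0,"ty":0,"tz":0,"rx":0,"ry":0,"rz":0},{"hand":1,"tx":0,"ty":0,"tz":0,"rx":0,"ry":0,"rz":0},{"hand":1,"tx":0,"ty":0,"tz":0,"rx":0,"ry":0,"rz":0},{"hand":1,"tx":0,"ty":0,"tz":0,"rx":0,"ry":0,"rz":0},{"hand":1,"tx":0,"ty":0,"tz":-0.15,"rx":0,"ry":0,"rz":0},{"hand":1,"tx":0,"ty":0,"tz":-0.3,"rx":0,"ry":0,"rz":0},{"hand":1,"tx":0,"ty":0,"tz":-0.4,"rx":0,"ry":0,"rz":0},{"hand":1,"tx":0,"ty":0,"tz":-0.4,"rx":0,"ry":0,"rz":0},{"hand":1,"tx":0,"ty":0,"tz":-0.4,"rx":0,"ry":0,"rz":0},{"hand":1,"tx":0,"ty":0,"tz":0,"rx":0,"ry":0,"rz":0}]'
python3 -c "
from h import *
a,d,s=grab('wrist'); b,d,s=grab('scene'); c,d,s=grab('top')
b=cv2.resize(b[90:240,90:260],(400,353),interpolation=cv2.INTER_CUBIC); c=cv2.resize(c[130:250,320:456],(400,353),interpolation=cv2.INTER_CUBIC)
a=cv2.resize(a,(320,240)); 
cv=np.zeros((353+240,800,3),np.uint8); cv[:353,:400]=b; cv[:353,400:]=c; cv[353:,:320]=a; save('mix2',cv)"
```

```text
t: 23.25
tool_pos: [0.5995, -0.3602, 0.2202]
ee_rot: [[0.854, -0.156, -0.496], [-0.135, -0.988, 0.077], [-0.502, 0.001, -0.865]]
ft_force: [0.3, -0.4, -0.2]
width: 0.0853
```

View pics/mix2.png

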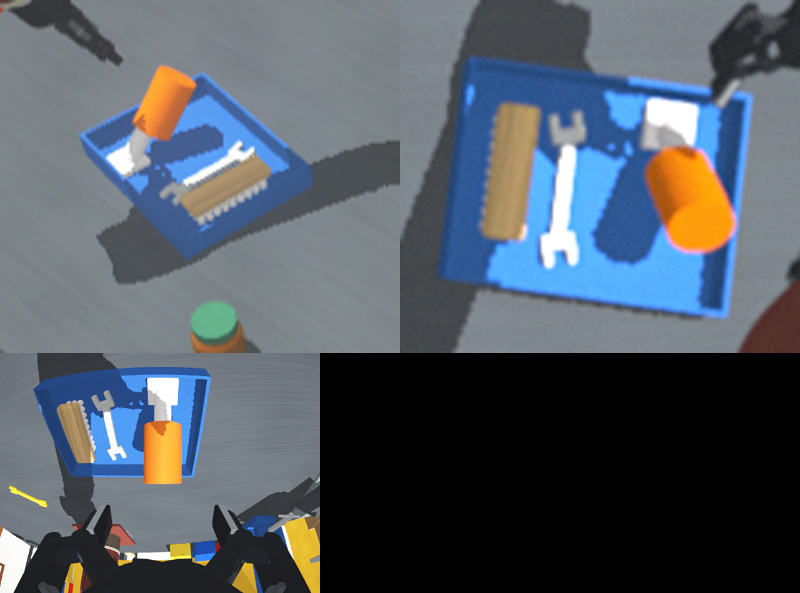

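The cup is on the post in all three tiles. In the top tile its closed end is at (700,220), and the robot is clear of everything. A last depth check on the cup and both tools.

```bash
python3 -c "
from h import *
for n in('top','scene'):
    f=np.load(f'/tmp/{n}.npz'); h=cv2.cvtColor(f['im'],cv2.COLOR_RGB2HSV)
    m=cv2.erode(((h[...,0]>4)&(h[...,0]<15)&(h[...,1]>200)&(f['d']>0)).astype('uint8'),np.ones((2,2)))
    X=np.array([px(n,u,v) for v,u in np.argwhere(m)]); X=X[(np.linalg.norm(X-TIP,axis=1)<.13)]
    q=X-TIP; lat=np.cross(P,ND)
    print(n,len(X),'along post',np.percentile(q@P,[1,99]).round(3),'down',np.percentile(q@ND,[1,99]).round(3),'side',np.percentile(q@lat,[1,99]).round(3))
    if n=='top':
        C=np.array([.546,-.278,0]); Y=np.array([-XT[1],XT[0],0])
        for u,v,z in [(520,105,.045),(505,238,.045),(567,118,.015),(560,258,.015)]:
            w=px(n,320+(u-400)*136/400,130+v*120/353,z)-C; print(np.round([w@XT,w@Y],3))
"
```

```text
top 119 along post [-0.072  0.004] down [-0.018  0.014] side [-0.031 -0.002]
[0.072 0.089]
[-0.065  0.088]
[0.07  0.031]
[-0.077  0.021]Traceback (most recent call last):
  File "<string>", line 6, in <module>
    X=np.array([px(n,u,v) for v,u in np.argwhere(m)]); X=X[(np.linalg.norm(X-TIP,axis=1)<.13)]
                                                                           ~^~~~
ValueError: operands could not be broadcast together with shapes (0,) (3,)
```

The closed end is at +4 mm along the post (5 mm expected when home). The cup's upper side is at -18 mm (-17 expected), so it hangs as specified. Tool ends are within ±77 mm in x and 21–89 mm in y. Handing in.

```bash
python3 -c "
from workcell import manip
print(manip.job_done())"
```

```text
the job is handed in; nothing more can be done
None
```

I put the steel spanner and the brush in the free half of the tray, set the orange cup mouth down on the leaning post, and handed the job in at about 23 s. `job_done()` gives no verdict, so this rests on my own checks.

- **Cup:** it met the tip with about 10 N along the post before I let go. Afterwards the top camera's depth put its closed end 4 mm above the tip along the post (5 mm expected when home). Its upper side was 18 mm above the post's axis (17 mm expected).
- **Spanner and brush:** in tray coordinates the spanner's ends are at about (+70, +31) and (-77, +21) mm, and the brush's at (+72, +89) and (-65, +88) mm. All are inside the walls. I read these from the top picture at assumed heights and did not measure the heights.
- **Bystanders:** nothing came close to the jug, spray can or jar, and the forces I read stayed below about 15 N. I did not re-measure their positions at the end.
- **Checks that failed or were not done:** the same depth check with the scene camera failed because my colour mask found no cup pixels. So the depth figures rest on the top camera alone, and the scene and wrist pictures only agree by eye. I did not measure speeds at rest.

The first two move commands were refused because I had left keys out; this cost no robot time.

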